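Park the amber bottle's spring bolt

ROBOT

A 6-joint arm with a two-finger parallel gripper is mounted at the origin on the work surface. World frame = base frame: x ahead of the robot, y to its left, z up, the work surface at z = 0. Lengths are in m, angles in rad, forces in N, time in s.
With the tool pointing down it reaches from about 0.25 to 0.725 m from the base axis. Payload 4 kg.
Tool frame: the origin (TCP) lies on the front face of the gripper's body, between the roots of the fingers; the fingertips stand 73 mm ahead of it and the grasp point (between the pads) lies 54 mm ahead of it; z points along the fingers, y is the line along which they close (so a half turn about z gives the same grasp; the last joint's range is limited). The gripper opens to 85 mm and grips with 20 to 120 N. Pads are 22 mm wide; open, the fingers measure 114 mm over their backs; the gripper's body (76 mm by 85 mm) begins 54 mm behind the grasp point. The pads swing forward as they close: fully open they stand 13 mm farther back than shut.
Start: joints at [-1.194, 0.241, 0.005, 1.335, 0, 1.571], TCP at [0.184, -0.465, 0.304] pointing down, gripper open.
Joint ranges: [-2.72, 2.72], [-1.05, 1.87], [-1.09, 1.28], [-1.99, 2.15], [-1.42, 1.44], [-3.14, 3.14]. Speed limits (rad/s): [2.79, 2.79, 3.14, 3.14, 3.14, 3.14].

INTERFACE

Orientations are given as a unit quaternion [x, y, z, w].
In Python, from workcell import bot gives the robot as it stands. The module is installed in compiled form; this text tells all that it offers.
- The arm moves only by the tool step_arm, never from a script. Its argument "rows" is a list of rows, each a list of 2 entries, a list of its own where there are three numbers: the shift along the tool's x, y, z in mm, then the turn about the tool's z in degrees. A call has 1 to 12 rows; each row is the pose to reach, as a shift and turn from the pose commanded when the call began, along the tool's axes at that moment; what a row does not reach only later rows make up. A row lasts 1/8 s, in which the tool goes at most 62.5 mm and 10.7 degrees, less where a joint would pass 70% of its speed; a pose out of reach is approached as far as the arm can. A call with a gripper value outside its range is refused whole. "claw" is the gripper's target within -1 to 1 (shut at 1, half-way at 0, fully open at -1), set as the call begins (left out, the last holds). The fingers move at their own pace and stop on an object; the grip force is fixed at half the most. Time passes only in rows, so rows that repeat a pose let the fingers close. It gives the time, the measured TCP pose, the force, the opening and the grip force at its end, in the units of the state.
- bot.get_obs(): the state, without advancing time (a new reading comes with each control period).
- bot.camera(name): name is "side" or "top"; returns (picture, depth): 384x512x3 uint8, red, green, blue; 384x512 float32, m along the optical axis (not along the pixel's ray), 0 where there is no reading.
- bot.camera_params(name): a dict with "fx", "fy", "cx", "cy" (pixels), "pose" (4x4, takes a point from camera to world coordinates). Camera axes: x right, y up, looking along -z (the intrinsics and any distortion apply to the point x, -y, -z); pixel columns grow to the right and rows downward; lengths in m; the calibration is good to about 2 mm. A picture is of the moment at which its call begins. camera_params takes no time and is no camera call.
- bot.job_done(): hands the job in; it is judged then, once.
Trained networks look in the newest picture that a camera, given by its name, has taken for a name from the list of things; names that differ only in an ending like _2 or _b are one class to them, and where a whole thing is asked for, a point or a joint stands for the part that bears it (a point fixed in the world has none). Each returns a list of dicts, best first, with "score" (0 to 1); they miss things now and then, are a little off and sometimes report something else, mostly with a low value. They report only what shows in the picture. A call takes as long as a camera call. They do not tell look-alikes from the thing itself.
- bot.trace(target, camera): "pixels" (384x512 bool, what is visible of it) and "uv" ([column, row] in pixels, amid what is visible of it).
The state is a dict: "clock": time; "joint_pos": joint angles; "joint_vel": joint speeds; "tau": joint torques, N m; "eef_pos": TCP position; "tool_rot": TCP orientation; "ft_force": force on the tool from outside, world axes, zero at the start; "ft_torque": the same for the moment, N m; "grip_width": finger opening in m; "grasp_force": force on a finger pad.
Only numpy, scipy, OpenCV 4.12 (cv2) and the standard library are available. Lean on these libraries where they do the work, as an engineer would, in place of code of your own. Each camera call takes 0.05 s, during which the arm holds its last target. There are 200 camera calls.

TASK

Two white bottle stations stand on the bench; in each a spring-loaded bolt with an upright red knob holds a blue-capped bottle. At the station with the amber bottle, draw the knob back away from the bottle, move it sideways into the side notch of its slot and let go, so that the bolt stays parked in the notch and the amber bottle is free for the next change. Leave the bolt of the clear-bottle station alone, and do not shift or tip either of the two bottles in the stations.

Things in the scene. Friction and masses are not known exactly. Their poses are not given: they have to be found in the camera images.
- amber_knob (a point): centre of the red knob at the station with the amber bottle; moves with the knob. Upright round grip, 26 mm in diameter, 36 mm tall (46 to 82 mm above the bench; this point 67 mm). Axes: +x from knob to bottle, +y to the notch's side, z up. It stands on a 10 mm pin in the slot and neither turns nor lifts; it moves only along -x and +y
- amber_station: fixed white station, 245 by 110 mm, 25 degrees or less from facing the robot; origin on the bench, 20 mm from the resting knob towards the bottle; axes as the knob's. Blue slot plate, top 40 mm up, L-shaped slot: channel along -x, then notch to +y. A 7 mm pointed ridge bounds the notch: the knob passes it only if drawn 45 mm or more. Aim for 51 mm back, then 28 mm sideways, and let go
- amber_draw (a joint): how far the amber station's bolt is drawn back along the station's -x, in m: 0 at rest, 0.060 at the stop. Spring 3.6 N at rest, 11 N at the stop. Let go past the ridge, it springs forward to about 0.037 and stays in the notch; let go elsewhere, it snaps back to 0
- amber_side (a joint): how far the amber station's knob is moved sideways along the station's +y, in m: 0 in the channel, 0.034 at the stop, 0.022 or more in the notch, ridge peak at 0.013. A light spring (1 to 2.3 N) pushes it back to the channel
- amber_bottle: loose amber glass bottle with a blue cap, 56 mm in diameter, 105 mm tall, origin at the centre of its underside, which stands 10 mm above the bench in the station's nest; its axis is 120 mm from the resting knob along the station's +x
- clear_knob (a point): centre of the red knob of the other station, which is the same in every way but holds a clear bottle (bystander); axes as for amber_knob
- clear_draw (a joint): how far the clear station's bolt is drawn back, in m; 0 at rest, where it is to stay
- clear_bottle: loose clear glass bottle with a blue cap in the other station, same size as the amber one, origin at the centre of its underside (bystander)
There are look-alikes about, which are no part of the job. What is meant by the amber_bottle is not turquoise, and is the smaller of those in its own colour.

How it is judged:
At the end, for the whole second after the job is handed in: the amber station's bolt rests by itself in its notch (drawn 32 to 42 mm and more than 14 mm to the side), the clear station's bolt is home (under 6 mm), and both station bottles stand upright (within 10 degrees) within 15 mm of where they began (value of joint amber_draw between 0.032 and 0.042 m and value of joint amber_side above 0.014 m and value of joint clear_draw below 0.006 m and distance of each of amber_bottle, clear_bottle from where it was at the start of the episode below 0.015 m and angle between each of amber_bottle, clear_bottle's own z axis and vertical below 0.17 rad); the robot touches nothing.
It fails at once if the clear station's bolt was drawn (more than 10 mm) (value of joint clear_draw above 0.01 m).
It fails at once if a station's bottle was shifted by more than 20 mm or tipped by more than 15 degrees (distance of any of amber_bottle, clear_bottle from where it was at the start of the episode above 0.02 m or angle between any of amber_bottle, clear_bottle's own z axis and vertical above 0.26 rad).
It also fails if it takes over 35 s, if anything falls off the work surface, if the arm or the gripper's body presses on something with over 40 N, if the wrist force passes 120 N, or if a joint passes its speed limit or range.

## Working session

There is one attempt and no reset: what is moved stays moved. The work goes in short steps, Python scripts to look and compute and a tool call to move; the robot and the scene stay as the last step left them, time stands still between calls to the robot, and variables do not carry over. Pictures are saved under pics/ and viewed, at most 10 in all, crops included, and the job is handed in when it is done.

Besides the shell and the picture viewer there is one more tool, called after "Emit:" as name(argument=value, ...), one argument or row to a line, values as JSON. step_arm: Moves the arm, as the interface text tells. Its arguments: {"type":"object","properties":{"rows":{"type":"array"},"claw":{"type":"number"}},"required":["rows"]}

```bash
mkdir -p pics; cat > h.py <<'E'
from workcell import bot
import numpy as np, cv2
def w(cam,u,v,d):
    p=bot.camera_params(cam);P=np.array(p["pose"])
    c=np.array([(u-p["cx"])/p["fx"]*d,-(v-p["cy"])/p["fy"]*d,-d,1])
    return (P@c)[:3]
def cloud(cam,mask,depth):
    p=bot.camera_params(cam);P=np.array(p["pose"])
    v,u=np.nonzero(mask&(depth>0));d=depth[v,u]
    c=np.stack([(u-p["cx"])/p["fx"]*d,-(v-p["cy"])/p["fy"]*d,-d,np.ones_like(d)])
    return (P@c)[:3].T
E
python3 - <<'E'
from h import *
ims=[]
for c in("top","side"):
    im,d=bot.camera(c); cv2.imwrite(f"pics/{c}0.png",im[:,:,::-1])
    p=bot.camera_params(c);print(p)
    for t in("amber_knob","amber_bottle","amber_station","clear_bottle"):
        for r in bot.trace(t,c):
            X=cloud(c,r["pixels"],d)
            print(c,t,round(r["score"],2),np.round(r["uv"]),len(X),np.round(np.median(X,0),3) if len(X) else "", np.round(X.max(0),3) if len(X) else "")
print(bot.get_obs())
E
```

```text
{'fx': 363.56696235502915, 'fy': 363.56696235502915, 'cx': 259.53697876256865, 'cy': 184.19556706800992, 'pose': array([[ 0.01275887,  0.98498965, -0.17214122,  0.48904487],
       [-0.99986724,  0.01082287, -0.01218045, -0.01544075],
       [-0.01013455,  0.17227377,  0.98499697,  0.74313079],
       [ 0.        ,  0.        ,  0.        ,  1.        ]])}
top amber_knob 0.47 [131. 242.] 210 [0.5   0.224 0.08 ] [0.514 0.241 0.085]
top amber_bottle 0.9 [152. 178.] 900 [0.609 0.187 0.083] [0.648 0.253 0.118]
top amber_bottle 0.58 [158. 114.] 1619 [0.732 0.182 0.091] [0.823 0.259 0.137]
top amber_bottle 0.52 [130. 240.] 193 [0.5   0.224 0.081] [0.511 0.238 0.085]
top amber_station 0.62 [146. 235.] 6203 [0.511 0.216 0.012] [0.668 0.317 0.115]
top amber_station 0.18 [348. 178.] 884 [ 0.617 -0.17   0.083] [ 0.65  -0.149  0.118]
top clear_bottle 0.62 [348. 178.] 847 [ 0.617 -0.17   0.084] [ 0.65  -0.15   0.118]
{'fx': 379.2030735230367, 'fy': 379.2030735230367, 'cx': 262.1872041186179, 'cy': 196.27491883165237, 'pose': array([[-0.92953262,  0.26904019, -0.25216362,  0.46628514],
       [-0.
[... 829 characters left out ...]
'clock': 0.5, 'joint_pos': array([-1.19398124e+00,  2.40623980e-01,  4.93801287e-03,  1.33516765e+00,
        1.53806736e-05,  1.57075395e+00]), 'joint_vel': array([-0.00100011,  0.00106926,  0.00062541,  0.00015859,  0.00117331,
       -0.00073093]), 'tau': array([ 3.44335949e-04, -3.71859741e+01,  2.52462119e+01,  2.76159742e-03,
       -2.85653016e-05, -2.38615144e-06]), 'eef_pos': array([ 0.18397867, -0.46490651,  0.30387077]), 'tool_rot': array([ 9.82299770e-01,  1.87315671e-01,  2.18998178e-06, -2.95775153e-05]), 'ft_force': array([ 0.60547402,  0.13109273, -0.10861506]), 'ft_torque': array([ 0.04751587, -0.00183562,  0.03269639]), 'grasp_force': 0.0, 'grip_width': 0.08536264439078801}
```

View pics/top0.png

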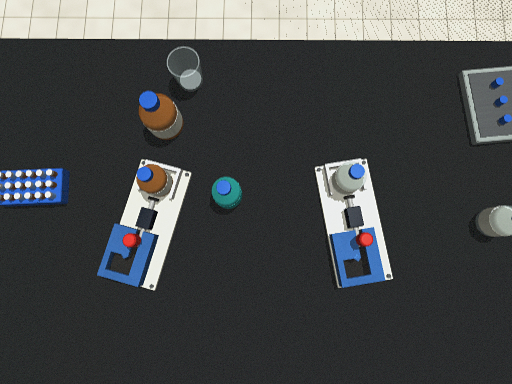

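View pics/side0.png

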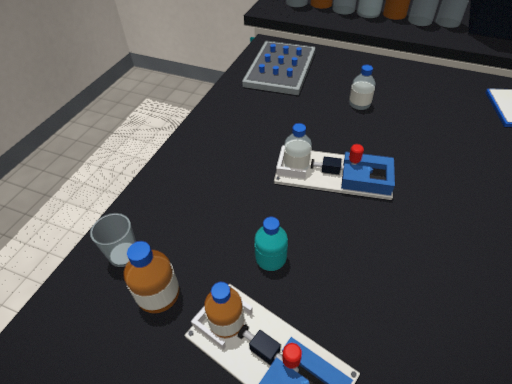

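```bash
python3 - <<'E'
from h import *
im,d=bot.camera("top")
cv2.imwrite("pics/crop0.png",cv2.resize(im[150:300,85:205,::-1],None,fx=4,fy=4,interpolation=cv2.INTER_CUBIC))
ok=np.ones(d.shape,bool)
hsv=cv2.cvtColor(im,cv2.COLOR_RGB2HSV)
region=np.zeros(d.shape,bool);region[150:300,85:205]=1
red=((hsv[...,0]<8)|(hsv[...,0]>172))&(hsv[...,1]>170)&(hsv[...,2]>120)&region
X=cloud("top",red,d);T=X[X[:,2]>0.078]
print("knob",len(T),T.mean(0),(T.max(0)+T.min(0))/2)
blue=(hsv[...,0]>100)&(hsv[...,0]<125)&(hsv[...,1]>150)&region
B=cloud("top",blue,d)
P=B[(B[:,2]>.034)&(B[:,2]<.047)]; print("plate",cv2.minAreaRect(P[:,:2].astype(np.float32)*1000))
C=B[B[:,2]>.10]; print("cap",C.mean(0),len(C))
white=(hsv[...,1]<40)&(hsv[...,2]>150)&region
W=cloud("top",white,d);W=W[(W[:,2]<.02)]
print("base",cv2.minAreaRect(np.vstack([W,P])[:,:2].astype(np.float32)*1000),cv2.minAreaRect(W[:,:2].astype(np.float32)*1000))
# side knob
im,d=bot.camera("side");hsv=cv2.cvtColor(im,cv2.COLOR_RGB2HSV)
red=((hsv[...,0]<8)|(hsv[...,0]>172))&(hsv[...,1]>170)&(hsv[...,2]>100);red[:300]=0
X=cloud("side",red,d);T=X[X[:,2]>0.079];print("side knob",len(T),T.mean(0),(T.max(0)+T.min(0))/2)
E
```

```text
knob 143 [0.50005776 0.22715768 0.08130956] [0.49989076 0.22825943 0.08173986]
plate ((473.0339050292969, 246.80735778808594), (83.82134246826172, 101.19361877441406), 75.48260498046875)
cap [0.61548709 0.19640601 0.11412069] 180
base ((538.6199340820312, 219.15216064453125), (111.17410278320312, 247.77371215820312), 75.4532241821289) ((538.6199340820312, 219.15216064453125), (111.17410278320312, 247.77371215820312), 75.4532241821289)
side knob 242 [0.50037308 0.23063121 0.08105626] [0.50036804 0.23092812 0.08158084]
```

View pics/crop0.png

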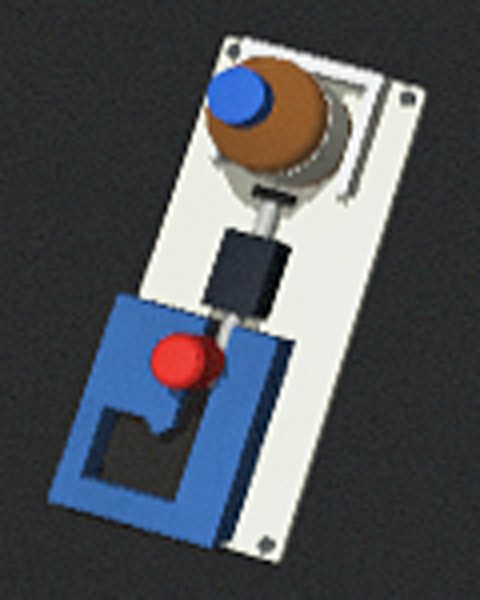

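Emit:
step_arm(
  rows=[
    [[46,-44,0],3],
    [[92,-88,0],6],
    [[137,-132,0],9],
    [[183,-176,0],12],
    [[229,-220,0],15],
    [[275,-264,0],18],
    [[320,-308,0],21],
    [[366,-352,0],24],
    [[412,-396,0],27],
    [[458,-440,0],30],
    [[503,-484,0],33],
    [[549,-529,0],36],
  ],
  claw=-0.4,
)

```text
clock: 2.1
eef_pos: [0.436, -0.0561, 0.3036]
tool_rot: [0.996, -0.08, 0.001, -0.031]
ft_force: [0.4, 0.1, -0.5]
grip_width: 0.0597
grasp_force: 0.0
```

Emit:
step_arm(
  rows=[
    [[0,0,0],0],
    [[0,0,0],0],
  ],
)

```text
clock: 2.35
eef_pos: [0.4356, -0.0551, 0.3036]
tool_rot: [0.996, -0.079, 0.001, -0.031]
ft_force: [-1.0, 0.5, 0.3]
grip_width: 0.06
grasp_force: 0.0
```

```bash
cat >> h.py <<'E'
from scipy.spatial.transform import Rotation as R
def to(x,y,z,yaw=None):
    o=bot.get_obs();r=R.from_quat(o["tool_rot"]);M=r.as_matrix()
    cy=np.degrees(np.arctan2(M[1,0],M[0,0]))
    print("pos",np.round(o["eef_pos"],4),"yaw",round(cy,2),"zaxis",np.round(M[:,2],3),"j",np.round(o["joint_pos"],2))
    print("shift mm",np.round(M.T@(np.array([x,y,z])-o["eef_pos"])*1000,1),"turn",None if yaw is None else round(cy-yaw,2))
E
python3 -c "
from h import *
to(.5,.229,.25,-14.6)"
```

```text
pos [ 0.4356 -0.0551  0.3036] yaw -9.03 zaxis [ 0.006  0.062 -0.998] j [-0.16  0.12 -0.14  1.31  0.06  3.14]
shift mm [  19.2 -286.8   71.6] turn 5.57
```

Emit:
step_arm(
  rows=[
    [[0,-15,0],-10],
    [[0,-30,0],-20],
    [[0,-50,0],-30],
    [[0,-75,0],-40],
    [[5,-100,0],-50],
    [[5,-125,0],-60],
    [[5,-150,0],-70],
    [[10,-175,0],-80],
    [[10,-200,0],-90],
    [[15,-225,0],-100],
    [[15,-250,0],-110],
    [[15,-270,0],-120],
  ],
)

```text
clock: 3.85
eef_pos: [0.4924, 0.2107, 0.3205]
tool_rot: [0.563, 0.826, 0.027, -0.015]
ft_force: [-0.1, 0.4, -0.7]
grip_width: 0.0598
grasp_force: 0.0
```

```bash
python3 -c "
from h import *
to(.5,.229,.25,165.4)"
```

```text
pos [0.4924 0.2107 0.3205] yaw 111.51 zaxis [ 0.007  0.062 -0.998] j [0.38 0.29 0.11 1.36 0.06 1.58]
shift mm [10.3 11.8 71.5] turn -53.89
```

```bash
python3 -c "
from h import *
to(.499,.2215,.20,165.4)"
```

```text
pos [0.4924 0.2107 0.3205] yaw 111.51 zaxis [ 0.007  0.062 -0.998] j [0.38 0.29 0.11 1.36 0.06 1.58]
shift mm [  0.9   6.6 121. ] turn -53.89
```

Emit:
step_arm(
  rows=[
    [[0,1,20],-10],
    [[0,3,40],-20],
    [[0,5,65],-30],
    [[1,7,90],-40],
    [[1,7,110],-50],
    [[1,7,121],-54],
    [[1,7,121],-54],
  ],
)

```text
clock: 4.72
eef_pos: [0.4987, 0.2204, 0.199]
tool_rot: [0.13, 0.991, 0.031, -0.002]
ft_force: [0.6, 0.3, 0.5]
grip_width: 0.0598
grasp_force: 0.0
```

```bash
python3 - <<'E'
from h import *
to(.4996,.2257,.126,165.4)
im,d=bot.camera("side")
cv2.imwrite("pics/s1.png",cv2.resize(im[200:384,180:420,::-1],None,fx=3,fy=3,interpolation=cv2.INTER_CUBIC))
E
```

```text
pos [0.4987 0.2204 0.199 ] yaw 165.07 zaxis [ 0.004  0.061 -0.998] j [ 0.39  0.38 -0.09  1.08  0.05  0.65]
shift mm [-0.4  0.9 73.2] turn -0.33
```

View pics/s1.png

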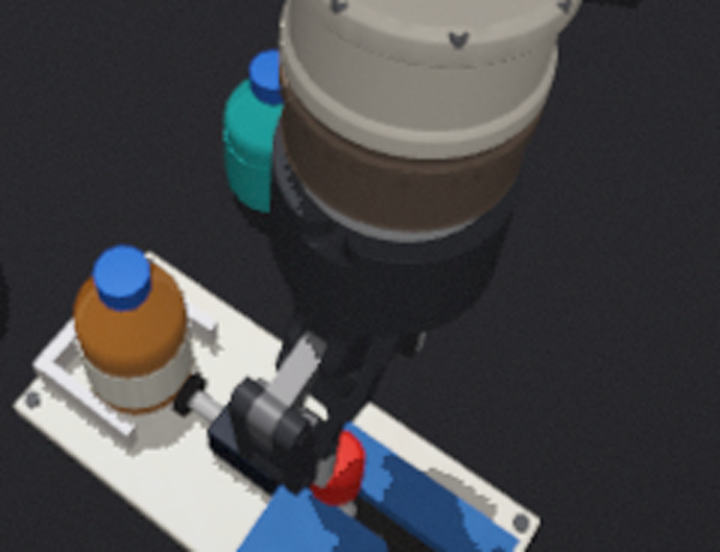

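Emit:
step_arm(
  rows=[
    [[0,1,15],0],
    [[0,1,30],0],
    [[0,1,45],0],
    [[0,1,60],0],
    [[0,1,73],0],
    [[0,1,73],0],
  ],
)

```text
clock: 5.52
eef_pos: [0.4995, 0.2257, 0.1255]
tool_rot: [0.13, 0.991, 0.03, -0.002]
ft_force: [0.3, -0.0, 0.9]
grip_width: 0.0598
grasp_force: 0.0
```

```bash
python3 - <<'E'
from h import *
to(.4996,.2257,.126,165.4)
im,d=bot.camera("side")
cv2.imwrite("pics/s2.png",cv2.resize(im[200:384,180:420,::-1],None,fx=3,fy=3,interpolation=cv2.INTER_CUBIC))
E
```

```text
pos [0.4995 0.2257 0.1255] yaw 165.1 zaxis [ 0.004  0.061 -0.998] j [ 0.4   0.46 -0.17  0.91  0.05  0.66]
shift mm [-0.1  0.1 -0.5] turn -0.3
```

View pics/s2.png

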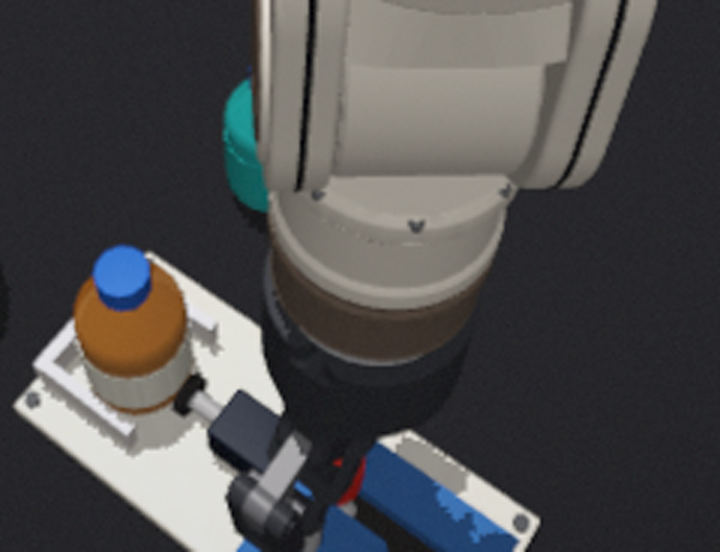

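The fingers straddle the red knob (345,480) on both sides, clear of the black block, so I close.

Emit:
step_arm(
  rows=[
    [[0,0,0],0],
    [[0,0,0],0],
    [[0,0,0],0],
    [[0,0,0],0],
    [[0,0,0],0],
    [[0,0,0],0],
  ],
  claw=1,
)

```text
clock: 6.32
eef_pos: [0.5008, 0.2258, 0.1281]
tool_rot: [0.13, 0.991, 0.031, 0.0]
ft_force: [-1.2, -1.1, 5.0]
grip_width: 0.024
grasp_force: 58.7
```

Emit:
step_arm(
  rows=[
    [[6,0,-2],0],
    [[13,0,-2],0],
    [[20,0,-2],0],
    [[27,0,-2],0],
    [[34,0,-2],0],
    [[41,0,-2],0],
    [[47,0,-2],0],
    [[52,0,-2],0],
    [[52,0,-2],0],
    [[52,0,-2],0],
  ],
)

```text
clock: 7.58
eef_pos: [0.4512, 0.2383, 0.1285]
tool_rot: [0.13, 0.991, 0.03, 0.001]
ft_force: [9.7, -2.4, -13.3]
grip_width: 0.0243
grasp_force: 59.2
```

```bash
python3 - <<'E'
from h import *
o=bot.get_obs();print(o["ft_force"],o["grasp_force"],o["grip_width"])
a=np.radians(-14.55);e=o["eef_pos"][:2]-[.5008,.2258]
print("back",-(e@[np.cos(a),np.sin(a)]),"side",e@[-np.sin(a),np.cos(a)])
for c in("top","side"):
    im,d=bot.camera(c)
    hsv=cv2.cvtColor(im,cv2.COLOR_RGB2HSV)
    red=((hsv[...,0]<8)|(hsv[...,0]>172))&(hsv[...,1]>170)&(hsv[...,2]>60)
    X=cloud(c,red,d);X=X[(X[:,1]>.1)&(X[:,2]>.03)];print(c,len(X),X.mean(0) if len(X) else "")
cv2.imwrite("pics/s3.png",cv2.resize(im[200:384,180:420,::-1],None,fx=3,fy=3,interpolation=cv2.INTER_CUBIC))
E
```

```text
[  9.72172723  -2.43534688 -13.30130645] 59.238724739989266 0.024323547772596554
back 0.051179746873314225 side -0.0003593829824622592
top 21 [0.46157812 0.23530286 0.06793682]
side 0
```

View pics/s3.png

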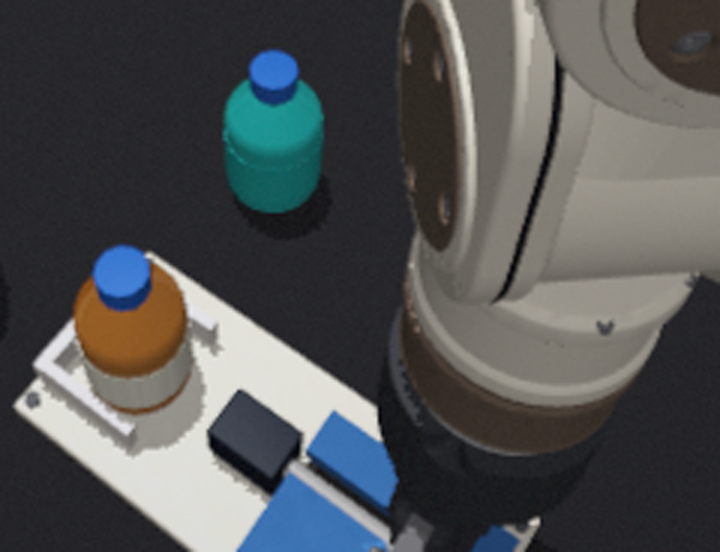

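Emit:
step_arm(
  rows=[
    [[0,5,2],0],
    [[0,10,2],0],
    [[0,15,2],0],
    [[0,20,3],0],
    [[0,25,3],0],
    [[0,28,3],0],
    [[0,28,3],0],
    [[0,28,3],0],
  ],
)

```text
clock: 8.68
eef_pos: [0.4592, 0.2654, 0.1284]
tool_rot: [0.13, 0.991, 0.03, 0.002]
ft_force: [8.8, -4.8, -6.4]
grip_width: 0.0237
grasp_force: 60.3
```

Emit:
step_arm(
  rows=[
    [[-3,0,0],0],
    [[-6,0,0],0],
    [[-9,0,0],0],
    [[-11,0,0],0],
    [[-11,0,0],0],
  ],
)

```text
clock: 9.3
eef_pos: [0.4697, 0.2625, 0.1284]
tool_rot: [0.131, 0.991, 0.03, 0.002]
ft_force: [6.3, -4.2, -4.0]
grip_width: 0.0244
grasp_force: 60.4
```

```bash
python3 - <<'E'
from h import *
o=bot.get_obs();print(o["ft_force"],o["grasp_force"],o["grip_width"])
a=np.radians(-14.55);e=o["eef_pos"][:2]-[.5008,.2258]
print("back",-(e@[np.cos(a),np.sin(a)]),"side",e@[-np.sin(a),np.cos(a)])
E
```

```text
[ 6.31278284 -4.18812513 -4.00459392] 60.41560387588106 0.024358117433061773
back 0.03937100222911002 side 0.027747209682388058
```

Emit:
step_arm(
  rows=[
    [[0,0,0],0],
    [[0,0,0],0],
    [[0,0,0],0],
    [[0,0,0],0],
    [[0,0,-10],0],
    [[0,0,-30],0],
    [[0,0,-60],0],
    [[0,0,-90],0],
    [[0,-40,-110],0],
    [[0,-90,-110],0],
    [[0,-140,-110],0],
    [[0,-190,-110],0],
  ],
  claw=-0.4,
)

```text
clock: 10.8
eef_pos: [0.418, 0.0723, 0.2272]
tool_rot: [0.129, 0.991, 0.031, 0.0]
ft_force: [0.8, 0.1, 0.0]
grip_width: 0.0595
grasp_force: 0.0
```

```bash
python3 - <<'E'
from h import *
im,d=bot.camera("top")
hsv=cv2.cvtColor(im,cv2.COLOR_RGB2HSV)
red=((hsv[...,0]<8)|(hsv[...,0]>172))&(hsv[...,1]>170)&(hsv[...,2]>120)
X=cloud("top",red,d);X=X[(X[:,1]>.1)&(X[:,2]>.078)]
a=np.radians(-14.55)
if len(X):
    e=X.mean(0)[:2]-[.5,.2275];print(X.mean(0),"back",-(e@[np.cos(a),np.sin(a)]),"side",e@[-np.sin(a),np.cos(a)])
cv2.imwrite("pics/t4.png",im[:,:,::-1])
E
```

```text
[0.47186717 0.26317405 0.08135724] back 0.03619278562878404 side 0.02746227610464337
```

View pics/t4.png

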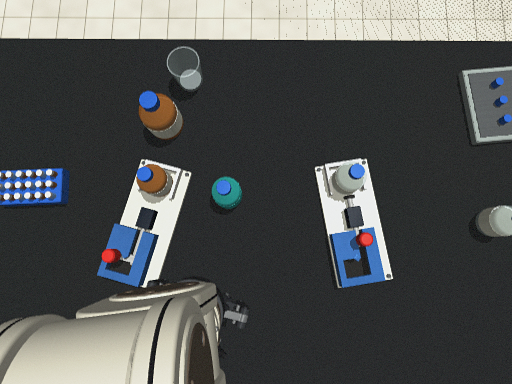

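The knob at (110,256) sits in the notch, drawn about 36 mm and 27 mm to the side. Both bottles are unmoved and the gripper is clear, so I hand in.

```bash
python3 -c "
from workcell import bot
print(bot.job_done())"
```

```text
the job is handed in; nothing more can be done
None
```

The amber station's bolt is parked in its notch, measured from the last picture at about 36 mm drawn and 27 mm sideways; the clear bolt and both bottles look unmoved, and the job is handed in (no verdict was returned).

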